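# Clamp the module in its test socket and hold the step attenuator on its third click

### The job

The little metal module in the test socket is to be measured: first swing the socket's clamp lever fully shut and let go of it. Then take the knob of the spring-return lever on the step attenuator, swing it counter-clockwise (seen from above) and count the clicks: after some free play it clicks over one stop after another; let it settle on the third click and do not go over a fourth. Finish while still holding the lever there, since it springs back when let go, and leave the other things on the bench where they are.

Things in the scene. Friction and masses are not known exactly. Their poses are not given: they have to be found in the camera images.
- clamp (a joint): angle of the steel clamp lever on the socket block, rad: 0 = fully shut (lever level), positive = raised, at most 1.45; starts raised 0.7 to 1.25. It stays where it is left (stiff hinge, about 1.5 N at the bar to move it).
- socket: grey socket block, 100 x 64 mm, 54 mm high, on a 120 x 90 mm steel plate, fixed to the bench, holding a flat aluminium module; origin at the centre of its underside, z up, x pointing away from the robot at yaw 0. The clamp lever's arm runs along its +y side, 40 mm from the middle plane, from the hinge at the +x end towards the -x end.
- clamp_bar (a point): grip point on the clamp lever's handle: a round steel bar, diameter 10 mm, parallel to the socket's y axis, sticking out 52 mm sideways (+y) from the lever's arm; the point is on the bar's axis 28 mm out from the arm. It moves with the lever, 85 mm from the hinge axis; 48 mm above the bench when shut, free all round and below.
- clamp_hinge (a point): fixed point on the clamp's hinge axis (parallel to the socket's y axis, 48 mm above the bench), level with clamp_bar along that axis: the bar moves about it in the upright plane through both, at angle joint clamp above the socket's -x direction.
- stepper: step attenuator: aluminium box 130 x 130 mm, 46 mm high, fixed to the bench; origin at the centre of its underside, z up, x pointing away from the robot at yaw 0. On its top a dark disc (diameter 118 mm) with five upright steel pins and, above it, the steel lever.
- pivot (a point): point on the lever's vertical pivot axis, at the middle of the box, 89 mm above the bench (the height of the point knob).
- knob (a point): middle of the lever's upright round black knob: diameter 18 mm, from 69 to 109 mm above the bench (the point is at 89 mm), 85 mm from the pivot axis. The lever's flat arm below it has its top at 68 mm. Nothing stands beside or above the knob.
- click_lever (a joint): angle of the attenuator's lever, rad: 0 at rest (start; knob on the robot's side, 148 deg counter-clockwise from the box's x axis), growing counter-clockwise seen from above, stop at 1.35. Spring pull at the knob: 5 N at rest, 8 N at 0.8. The push rises sharply 2 to 4 N when a pin is met (0.1 rad before its top), then falls off to 2 to 3 N below the spring's pull 0.1 rad past it: a click. On click n = between pins n, n + 1.
- click_ring: disc with the five pins (0.22 rad apart, 53 mm from the axis, 13 mm high) that the lever's ball pawl clicks over. It stands still but is set differently each time: the lever is on top of pin 1 at 0.16 to 0.36 rad, pin 3 0.44 rad later. Origin on the pivot axis 46 mm above the bench, z up; its x axis points midway between pins 3 and 4, where the lever points when on click 3.
- wrench: loose steel wrench 140 mm long, lying; leave alone
- adapter: loose brass connector adapter, diameter 22 mm, 26 mm high, standing; leave alone
- terminator: loose steel terminator, diameter 24 mm, 30 mm high, standing; leave alone
- meter: loose black hand-held meter 150 x 75 x 32 mm, lying; leave alone
- mouse: loose round black mouse, diameter 62 mm, 34 mm high; leave alone
- screwdriver: loose screwdriver 170 mm long, lying; leave alone
Things that resemble listed ones, but are neither listed nor needed, are in the scene too. There is more than one size of the stepper; the one meant has the size given above. What is shaped like the socket but orange is not meant.

How it is judged:
By the outcome, as a careful person would: the job done as asked, in the order asked, and still so for the second after the job is handed in, while the arm keeps its last pose, push and grip.
It also fails if it takes over 72 s, if anything falls off the work surface, if the arm or the gripper's body presses on something with over 40 N, if the wrist force passes 120 N, or if a joint passes its speed limit or range.

### The arm

A 6-joint arm with a two-finger parallel gripper is mounted at the origin on the work surface. World frame = base frame: x ahead of the robot, y to its left, z up, the work surface at z = 0. Lengths are in m, angles in rad, forces in N, time in s.
With the tool pointing down it reaches from about 0.225 to 0.875 m from the base axis. Payload 3.4 kg.
Tool frame: the origin (TCP) lies between the finger pads; the fingertips stand 25 mm ahead of it and the grasp point (between the pads) lies 6 mm ahead of it; z points along the fingers, y is the line along which they close (so a half turn about z gives the same grasp; the last joint's range is limited). The gripper opens to 85 mm and grips with 20 to 120 N. Pads are 22 mm wide; open, the fingers measure 114 mm over their backs; the gripper's body (76 mm by 85 mm) begins 54 mm behind the grasp point. The pads swing forward as they close: fully open they stand 13 mm farther back than shut.
Start: joints at [-1.243, 0.276, 1.505, -0, 1.361, -0.121], TCP at [0.249, -0.518, 0.256] pointing down, gripper open.
Joint ranges: [-2.89, 2.89], [-0.75, 2.08], [0.22, 2.7], [-1.18, 4.32], [0.11, 2.71], [-2.7, 2.7]. Speed limits (rad/s): [2.57, 2.57, 3.14, 3.14, 3.14, 3.14].

### API

Orientations are given as a unit quaternion [w, x, y, z].
In Python, from rig import manip, cams, ticket gives the robot as it stands.
- The arm moves only by the tool step_arm, never from a script. Its argument "increments" is a list of rows, each an object with "dp": the shift along the world's x, y, z each as a share of 0.2 m, from -1 to 1, a list of three; "yaw": the turn about the world's z as a share of 0.15 rad, from -1 to 1; "grip": the opening, from 0 (shut) to 1 (fully open). In form: [{"dp": [tx, ty, tz], "yaw": yaw, "grip": grip}, ...]. A call has 1 to 5 rows; each row shifts and turns the commanded pose from where the row before left it; what a row does not reach is not made up. A row lasts 1/8 s, in which the tool goes at most 62.5 mm and 10.7 degrees, less where a joint would pass 70% of its speed; a pose out of reach is approached as far as the arm can. A call with a number of a shift or a turn outside -1 to 1 is refused whole. A call with a gripper value outside its range is refused whole. The fingers move at their own pace and stop on an object; "squeeze" is the grip in N (left out, the last holds). Time passes only in rows, so rows that do not move let the fingers close. It gives the time, the measured TCP pose, the force, the opening and the grip force at its end, in the units of the state.
- manip.get_state(): the state, without advancing time (a new reading comes with each control period).
- cams.get_image(name): name is "scene" or "top" or "wrist"; returns the picture (400x640x3 uint8, blue, green, red); there is no depth.
- cams.get_calibration(name): a dict with "fx", "fy", "cx", "cy" (pixels), "extrinsics" (4x4, takes a point from camera to world coordinates). Camera axes: x right, y up, looking along -z (the intrinsics and any distortion apply to the point x, -y, -z); pixel columns grow to the right and rows downward; lengths in m; the calibration is good to about 2 mm. A picture is of the moment at which its call begins: read the wrist's pose just before it. get_calibration takes no time and is no camera call; for the wrist camera it gives the pose at the moment of the call.
- ticket.sign_off(): hands the job in; it is judged then, once.
The state is a dict: "clock": time; "qpos": joint angles; "qd": joint speeds; "effort": joint torques, N m; "position": TCP position; "ee_rot": TCP orientation; "contact_force": force on the tool from outside, world axes, zero at the start; "moment": the same for the moment, N m; "width": finger opening in m; "gripper_force": force on a finger pad.
Only numpy, scipy, OpenCV 4.12 (cv2) and the standard library are available. Lean on these libraries where they do the work, as an engineer would, in place of code of your own. Each camera call takes 0.05 s, during which the arm holds its last target. There are 200 camera calls.

## Working session

There is one attempt and no reset: what is moved stays moved. The work goes in short steps, Python scripts to look and compute and a tool call to move; the robot and the scene stay as the last step left them, time stands still between calls to the robot, and variables do not carry over. Pictures are saved under pics/ and viewed, at most 10 in all, crops included, and the job is handed in when it is done.

Besides the shell and the picture viewer there is one more tool, called after "Request:" as name(argument=value, ...), one argument or row to a line, values as JSON. step_arm: Moves the arm, as the interface text tells. Shift numbers are shares of 0.2 m and turn numbers shares of 0.15 rad, none past 1 either way. Its arguments: {"type":"object","properties":{"increments":{"type":"array"},"squeeze":{"type":"number"}},"required":["increments"]}

```bash
mkdir -p pics
cat > h.py <<'E'
import numpy as np,cv2,sys
from rig import manip,cams,ticket
def ray(c,u,v):
    E=np.array(c["extrinsics"]);d=np.array([(u-c["cx"])/c["fx"],-(v-c["cy"])/c["fy"],-1.])
    return E[:3,3],E[:3,:3]@d
def onz(c,u,v,z):
    o,d=ray(c,u,v);return o+d*(z-o[2])/d[2]
def tri(c1,p1,c2,p2):
    A=[];b=[]
    for c,p in((c1,p1),(c2,p2)):
        o,d=ray(c,*p);d=d/np.linalg.norm(d);P=np.eye(3)-np.outer(d,d);A.append(P);b.append(P@o)
    return np.linalg.lstsq(np.vstack(A),np.hstack(b),rcond=None)[0]
def proj(c,X):
    E=np.array(c["extrinsics"]);p=E[:3,:3].T@(np.array(X)-E[:3,3])
    return c["cx"]+c["fx"]*p[0]/-p[2],c["cy"]-c["fy"]*p[1]/-p[2]
E
python3 - <<'E'
from h import *
for n in("top","scene"):
    cv2.imwrite(f"pics/{n}0.png",cams.get_image(n));print(n,cams.get_calibration(n))
E
```

```text
top {'fx': 495.540539486925, 'fy': 495.540539486925, 'cx': 317.58254800682073, 'cy': 191.74869293433085, 'extrinsics': array([[ 0.00244162,  0.99752221, -0.07030994,  0.34488685],
       [-0.99996389,  0.00300785,  0.00794867,  0.01179326],
       [ 0.00814046,  0.07028799,  0.99749352,  1.52206966],
       [ 0.        ,  0.        ,  0.        ,  1.        ]])}
scene {'fx': 459.42012213223643, 'fy': 459.42012213223643, 'cx': 314.89592050393134, 'cy': 193.45010203319544, 'extrinsics': array([[-0.29100649, -0.7829299 ,  0.54985089,  1.1553706 ],
       [ 0.95672004, -0.23729748,  0.16845375,  0.23505057],
       [-0.00140924,  0.5750745 ,  0.81809983,  1.13556397],
       [ 0.        ,  0.        ,  0.        ,  1.        ]])}
```

View pics/top0.png

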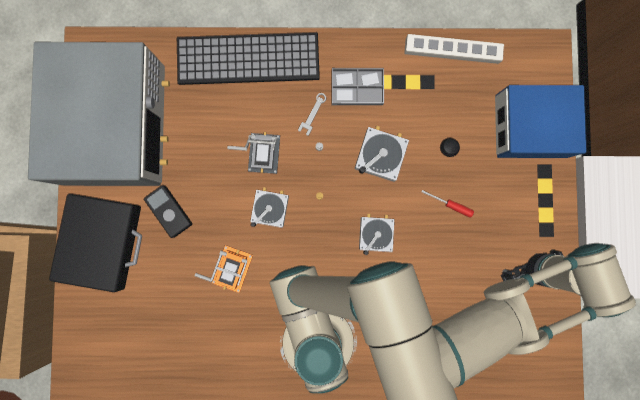

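View pics/scene0.png

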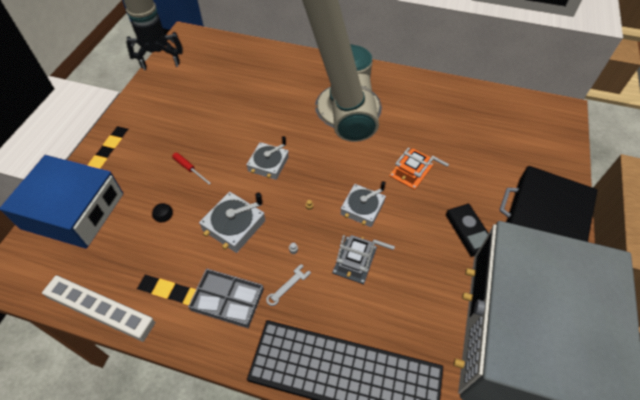

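The attenuator candidates in the top view are (383,153), about 44 px wide, which is ≈130 mm, and (269,209) and (377,234), each about 34 px, ≈100 mm. The one at (383,153) fits. Of the sockets, the grey one at (263,153) is meant and the orange one at (231,269) is not. I'll confirm both in one enlarged crop.

Run:
```python
from h import *
t=cv2.imread("pics/top0.png");s=cv2.imread("pics/scene0.png")
def cr(i,u,v):return cv2.resize(i[v:v+74,u:u+100],(400,296),interpolation=cv2.INTER_CUBIC)
cv2.imwrite("pics/c1.png",np.vstack([np.hstack([cr(t,215,115),cr(t,340,115)]),np.hstack([cr(s,315,215),cr(s,185,180)])]))
```

```text
(no output)
```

View pics/c1.png

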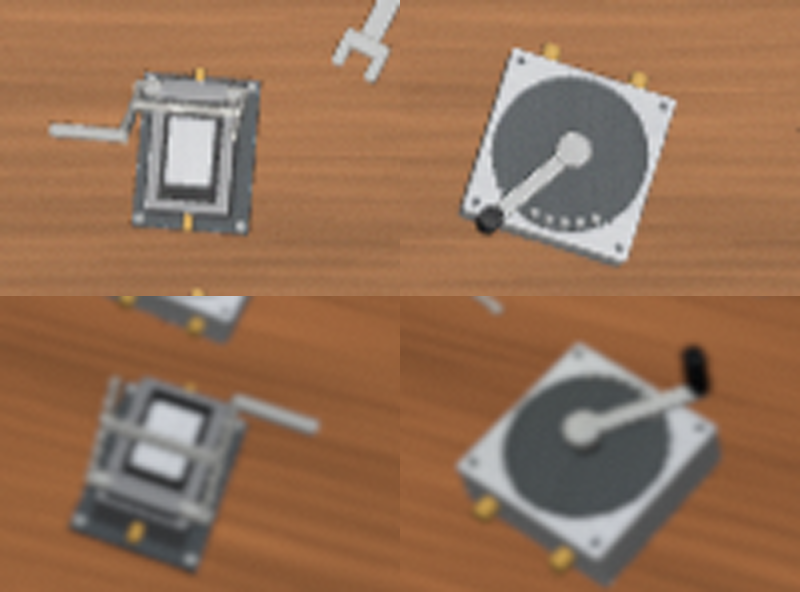

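The top-left and bottom-left crops show the grey socket with the lever raised, its bar running from top px (227.5,147.5) to (246.7,148.5). The right crops show the large attenuator, with knob top at (362,169) and five pins near (374..389,168..171).

Run:
```python
from h import *
ct=cams.get_calibration("top");cs=cams.get_calibration("scene")
T=lambda x,y,ox:(ox+x/4-.375,115+y/4-.375)
S=lambda x,y,ox,oy:(ox+x/4-.375,oy+(y-296)/4-.375)
r=np.round
e=tri(ct,T(50,130,215),cs,S(317,428,315,215));a=tri(ct,T(127,134,215),cs,S(236,401,315,215))
print("bar end",r(e,4),"bar arm",r(a,4))
pc=np.array([onz(ct,*T(x,y,215),.003)for x,y in((150,73),(260,82),(247,234),(134,222))]);print("plate",r(pc,3),r(pc.mean(0),4), [r(np.linalg.norm(pc[i]-pc[i-1]),3) for i in range(4)])
bc=np.array([onz(ct,*T(x-400,y,340),.046)for x,y in((516,49),(675,100),(622,263),(461,213))]);m=bc.mean(0);print("box",r(m,4),[r(np.linalg.norm(bc[i]-bc[i-1]),3) for i in range(4)])
d=(bc[0]-bc[3])+(bc[1]-bc[2]);y=np.arctan2(d[1],d[0]);print("yaw",y)
k=onz(ct,*T(489-400,217,340),.105);print("knob",r(k,4),np.linalg.norm((k-m)[:2]),"ang",np.degrees(np.arctan2(*(k-m)[1::-1])-y))
for p in((537,211),(550,217),(565,222),(580,222),(596,218)):
    q=onz(ct,*T(p[0]-400,p[1],340),.059)-m;print(r(np.linalg.norm(q[:2]),4),r((np.arctan2(q[1],q[0])-y)%6.283-np.radians(148),3))
for n,X in(("bs",pc),):
    d=(pc[0]-pc[3])+(pc[1]-pc[2]);print("socket yaw",np.arctan2(d[1],d[0]))
s=manip.get_state();print(s["position"],s["ee_rot"],s["contact_force"],s["width"],np.array(cams.get_calibration("wrist")["extrinsics"]))
```

```text
bar end [0.571  0.2612 0.1146] bar arm [0.5679 0.2072 0.1158]
plate [[0.634 0.203 0.003]
 [0.627 0.118 0.003]
 [0.509 0.127 0.003]
 [0.518 0.214 0.003]] [0.5721 0.1652 0.003 ] [np.float64(0.117), np.float64(0.085), np.float64(0.119), np.float64(0.087)]
box [ 0.5644 -0.1926  0.046 ] [np.float64(0.131), np.float64(0.126), np.float64(0.13), np.float64(0.126)]
yaw -0.32260241721747124
knob [ 0.5112 -0.1268  0.105 ] 0.08460694456739662 ang 147.47608781986753
0.0502 0.348
0.0503 0.559
0.0516 0.789
0.0517 1.005
0.0517 1.243
socket yaw -0.08524917022505386
[ 0.24930657 -0.51764438  0.2555087 ] [-8.35469121e-04  9.74929207e-01  2.22513672e-01 -9.57358757e-05] [ 0.39103926 -1.03395784 -0.07186877] 0.08533901528988752 [[ 4.33112216e-01  8.65129796e-01  2.52911534e-01  3.13591479e-01]
 [-9.01339514e-01  4.16005775e-01  1.20525003e-01 -4.87282428e-01]
 [-9.42887484e-04 -2.80160010e-01  9.59952853e-01  3.73347440e-01]
 [ 0.00000000e+00  0.00000000e+00  0.00000000e+00  1.00000000e+00]]
```

The socket hinge is at x≈0.62. The bar grip point is ≈(0.570, 0.235, 0.115), so θ≈0.9. The pins give pin 3 at ≈0.79, so click 3 is at ≈0.90 rad. Next I move above the bar, with the fingers closing along the socket's x axis.

Request:
step_arm(
  increments=[
    {"dp":[0.107,0.251,0],"yaw":0.461,"grip":1},
    {"dp":[0.107,0.251,0],"yaw":0.461,"grip":1},
    {"dp":[0.107,0.251,0],"yaw":0.461,"grip":1},
    {"dp":[0.107,0.251,0],"yaw":0.461,"grip":1},
    {"dp":[0.107,0.251,0],"yaw":0.461,"grip":1},
  ],
)

```text
clock: 0.72
position: [0.3568, -0.2653, 0.256]
ee_rot: [-0.0, 0.922, 0.388, 0.0]
contact_force: [0.5, 0.3, -0.3]
width: 0.0858
gripper_force: 0.0
```

Request:
step_arm(
  increments=[
    {"dp":[0.107,0.251,0],"yaw":0.461,"grip":1},
    {"dp":[0.107,0.251,0],"yaw":0.461,"grip":1},
    {"dp":[0.107,0.251,0],"yaw":0.461,"grip":1},
    {"dp":[0.107,0.251,0],"yaw":0.461,"grip":1},
    {"dp":[0.107,0.251,0],"yaw":0.461,"grip":1},
  ],
)

```text
clock: 1.35
position: [0.4637, -0.0143, 0.2561]
ee_rot: [0.0, 0.841, 0.541, -0.0]
contact_force: [0.2, -1.3, 0.4]
width: 0.0856
gripper_force: 0.0
```

Request:
step_arm(
  increments=[
    {"dp":[0.107,0.251,0],"yaw":0.461,"grip":1},
    {"dp":[0.107,0.251,0],"yaw":0.461,"grip":1},
    {"dp":[0.107,0.251,0],"yaw":0.461,"grip":0.6},
    {"dp":[0.107,0.251,0],"yaw":0.461,"grip":0.6},
    {"dp":[0.107,0.251,0],"yaw":0.461,"grip":0.6},
  ],
)

```text
clock: 1.98
position: [0.5708, 0.2366, 0.2558]
ee_rot: [0.0, 0.736, 0.677, -0.0]
contact_force: [1.0, -0.2, 0.2]
width: 0.0511
gripper_force: 0.0
```

Run:
```python
from h import *
s=manip.get_state();c=cams.get_calibration("wrist");im=cams.get_image("wrist");cv2.imwrite("pics/w1.png",im);np.save("w1.npy",c,allow_pickle=True)
print(s["position"],s["ee_rot"],s["width"],s["qpos"],s["contact_force"]);print(c)
print(proj(c,[.5695,.235,.115]))
```

```text
[0.5707825  0.23662405 0.25582045] [ 2.13204492e-05  7.35550776e-01  6.77469500e-01 -3.64010288e-04] 0.051132860614022314 [ 2.80640662e-01  3.41252781e-01  1.40968035e+00 -3.69677879e-04
  1.39129162e+00  3.62869223e-01] [ 1.00386344 -0.2110745   0.18873079]
{'fx': 313.6731384070503, 'fy': 313.6731384070503, 'cx': 323.2128173232823, 'cy': 197.32935780866057, 'extrinsics': array([[ 9.96556354e-01,  7.94511610e-02,  2.37264782e-02,
         5.76770036e-01],
       [-8.29171878e-02,  9.56309422e-01,  2.80351616e-01,
         3.07262874e-01],
       [-4.15593292e-04, -2.81353517e-01,  9.59604098e-01,
         3.73588950e-01],
       [ 0.00000000e+00,  0.00000000e+00,  0.00000000e+00,
         1.00000000e+00]])}
(np.float64(321.87473547616787), np.float64(193.7419438694187))
```

View pics/w1.png

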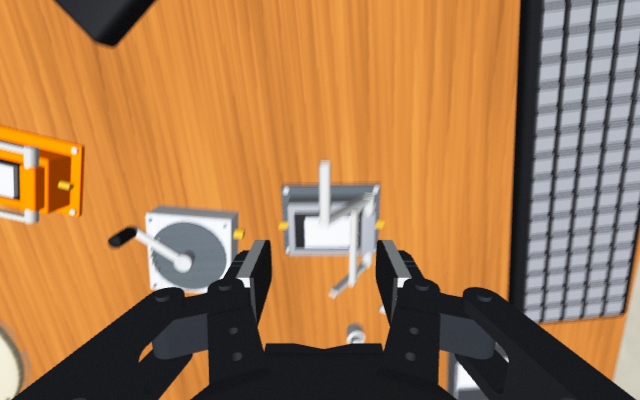

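The wrist view shows the bar from (324,162) to (324,222). That is within 2 px of the prediction and centred under the gripper, so I descend and grip.

Request:
step_arm(
  increments=[
    {"dp":[0,0,-0.17],"yaw":0,"grip":0.6},
    {"dp":[0,0,-0.17],"yaw":0,"grip":0.6},
    {"dp":[0,0,-0.17],"yaw":0,"grip":0.6},
    {"dp":[0,0,-0.17],"yaw":0,"grip":0.6},
    {"dp":[0,0,0],"yaw":0,"grip":0.3},
  ],
  squeeze=25,
)

```text
clock: 2.65
position: [0.5681, 0.234, 0.1173]
ee_rot: [-0.002, 0.737, 0.676, -0.003]
contact_force: [-0.8, 0.1, -0.1]
width: 0.0341
gripper_force: 0.0
```

Request:
step_arm(
  increments=[
    {"dp":[0,0,0],"yaw":0,"grip":0.15},
    {"dp":[0,0,0],"yaw":0,"grip":0},
    {"dp":[0,0,0],"yaw":0,"grip":0},
    {"dp":[0,0,0],"yaw":0,"grip":0},
  ],
  squeeze=25,
)

```text
clock: 3.15
position: [0.5712, 0.2352, 0.1217]
ee_rot: [0.001, 0.736, 0.677, 0.001]
contact_force: [-0.9, -0.2, 3.5]
width: 0.0087
gripper_force: 24.8
```

Request:
step_arm(
  increments=[
    {"dp":[-0.055,0.005,-0.053],"yaw":0,"grip":0},
    {"dp":[-0.045,0.004,-0.062],"yaw":0,"grip":0},
    {"dp":[-0.033,0.003,-0.069],"yaw":0,"grip":0},
    {"dp":[0,0,0],"yaw":0,"grip":0},
  ],
)

```text
clock: 3.65
position: [0.5406, 0.2375, 0.0828]
ee_rot: [-0.002, 0.736, 0.677, -0.002]
contact_force: [-5.8, 1.2, 3.2]
width: 0.0088
gripper_force: 25.9
```

Request:
step_arm(
  increments=[
    {"dp":[-0.02,0.002,-0.073],"yaw":0,"grip":0},
    {"dp":[-0.007,0.001,-0.04],"yaw":0,"grip":0},
    {"dp":[0,0,0],"yaw":0,"grip":0},
  ],
)

```text
clock: 4.03
position: [0.5342, 0.2379, 0.0597]
ee_rot: [-0.003, 0.737, 0.676, -0.004]
contact_force: [-8.2, 2.2, 1.1]
width: 0.0089
gripper_force: 26.4
```

Request:
step_arm(
  increments=[
    {"dp":[-0.012,0.001,-0.02],"yaw":0,"grip":0},
    {"dp":[0,0,-0.02],"yaw":0,"grip":0},
    {"dp":[0,0,0],"yaw":0,"grip":0},
  ],
)

```text
clock: 4.4
position: [0.5334, 0.238, 0.0524]
ee_rot: [-0.002, 0.736, 0.676, -0.002]
contact_force: [-6.2, 0.4, -0.1]
width: 0.0089
gripper_force: 26.6
```

Request:
step_arm(
  increments=[
    {"dp":[0,0,-0.015],"yaw":0,"grip":0},
    {"dp":[0,0,0],"yaw":0,"grip":0},
  ],
)

```text
clock: 4.65
position: [0.5333, 0.238, 0.0494]
ee_rot: [-0.002, 0.737, 0.676, -0.002]
contact_force: [-5.7, 1.3, 0.8]
width: 0.009
gripper_force: 26.7
```

Request:
step_arm(
  increments=[
    {"dp":[0,0,-0.015],"yaw":0,"grip":0},
    {"dp":[0,0,0],"yaw":0,"grip":0},
  ],
)

```text
clock: 4.9
position: [0.5332, 0.238, 0.0464]
ee_rot: [-0.002, 0.737, 0.676, -0.003]
contact_force: [-6.8, -0.2, 0.8]
width: 0.0094
gripper_force: 26.7
```

Request:
step_arm(
  increments=[
    {"dp":[0,0,-0.015],"yaw":0,"grip":0},
    {"dp":[0,0,0],"yaw":0,"grip":0},
  ],
)

```text
clock: 5.15
position: [0.5333, 0.238, 0.0457]
ee_rot: [-0.002, 0.736, 0.676, -0.002]
contact_force: [-10.4, -0.2, 15.1]
width: 0.0092
gripper_force: 27.9
```

The stop is felt at 15 N, so I release and rise.

Request:
step_arm(
  increments=[
    {"dp":[0,0,0],"yaw":0,"grip":0.2},
    {"dp":[0,0,0],"yaw":0,"grip":0.4},
    {"dp":[0,0,0],"yaw":0,"grip":0.6},
    {"dp":[0,0,0],"yaw":0,"grip":0.6},
    {"dp":[0,0,0.1],"yaw":0,"grip":0.6},
  ],
)

```text
clock: 5.78
position: [0.5349, 0.2376, 0.0625]
ee_rot: [-0.001, 0.736, 0.676, -0.002]
contact_force: [-0.2, -0.6, 0.8]
width: 0.0512
gripper_force: 0.0
```

Request:
step_arm(
  increments=[
    {"dp":[0,0,0.25],"yaw":0,"grip":0.6},
    {"dp":[0,0,0.25],"yaw":0,"grip":0.6},
    {"dp":[0,0,0.25],"yaw":0,"grip":0.6},
    {"dp":[0,0,0.15],"yaw":0,"grip":0.6},
    {"dp":[0,0,0],"yaw":0,"grip":0.6},
  ],
)

```text
clock: 6.4
position: [0.5376, 0.2385, 0.2467]
ee_rot: [0.001, 0.736, 0.676, 0.003]
contact_force: [-0.2, -0.7, -0.7]
width: 0.0513
gripper_force: 0.0
```

Run:
```python
from h import *
s=manip.get_state();c=cams.get_calibration("wrist");im=cams.get_image("wrist")
sc=cams.get_image("scene")[215:289,315:415]
print(s["position"],s["qpos"])
cv2.imwrite("pics/w2.png",np.hstack([im[100:300,200:440],cv2.resize(sc,(270,200),interpolation=cv2.INTER_CUBIC)]))
print(np.array([proj(c,[.5315,.2355,z]) for z in(.048,.053,.06)])-[200,100],np.array(proj(cams.get_calibration("scene"),[.5315,.2355,.048])))
```

```text
[0.53760031 0.2385217  0.24673008] [ 2.99360458e-01  2.97797901e-01  1.49732556e+00 -8.99880712e-05
  1.34011830e+00  3.84195201e-01]
[[116.38143634  80.8836235 ]
 [116.3082897   82.00217675]
 [116.20211681  83.62576489]] [383.2903747  244.54291931]
```

View pics/w2.png

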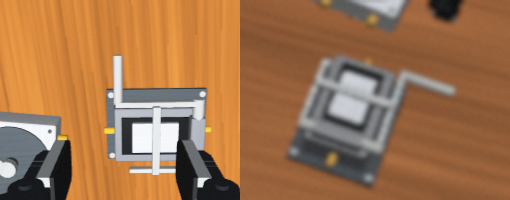

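The lever now lies level along the block. As insurance against drag while opening, I'll press the bar lightly from above with closed fingers.

Request:
step_arm(
  increments=[
    {"dp":[-0.02,0,-0.25],"yaw":0,"grip":0},
    {"dp":[0,0,-0.25],"yaw":0,"grip":0},
    {"dp":[0,0,-0.2],"yaw":0,"grip":0},
    {"dp":[0,0,-0.1],"yaw":0,"grip":0},
    {"dp":[0,0,0],"yaw":0,"grip":0},
  ],
)

```text
clock: 7.12
position: [0.5301, 0.2375, 0.0809]
ee_rot: [-0.001, 0.736, 0.676, -0.003]
contact_force: [0.1, -0.7, -0.5]
width: -0.0
gripper_force: 0.0
```

Request:
step_arm(
  increments=[
    {"dp":[0,0,-0.02],"yaw":0,"grip":0},
    {"dp":[0,0,-0.015],"yaw":0,"grip":0},
    {"dp":[0,0,0],"yaw":0,"grip":0},
  ],
)

```text
clock: 7.5
position: [0.5323, 0.2382, 0.0779]
ee_rot: [0.0, 0.736, 0.677, 0.0]
contact_force: [-0.2, -0.2, 2.3]
width: 0.0003
gripper_force: 1.3
```

Request:
step_arm(
  increments=[
    {"dp":[0,0,-0.012],"yaw":0,"grip":0},
    {"dp":[0,0,0],"yaw":0,"grip":0},
  ],
)

```text
clock: 7.75
position: [0.5324, 0.2382, 0.0774]
ee_rot: [0.001, 0.736, 0.677, 0.001]
contact_force: [-4.2, -1.8, 15.7]
width: 0.0002
gripper_force: 7.8
```

Request:
step_arm(
  increments=[
    {"dp":[0,0,0.2],"yaw":0,"grip":0},
    {"dp":[0,0,0.25],"yaw":0,"grip":0.3},
    {"dp":[0,0,0.25],"yaw":0,"grip":0.6},
    {"dp":[0,0,0.2],"yaw":0,"grip":0.6},
  ],
)

```text
clock: 8.25
position: [0.5324, 0.2382, 0.2572]
ee_rot: [0.001, 0.736, 0.677, 0.001]
contact_force: [0.4, 0.7, -0.8]
width: 0.0507
gripper_force: 0.0
```

Run:
```python
from h import *
s=manip.get_state();print(s["position"],s["ee_rot"],s["qpos"])
```

```text
[0.53236703 0.23822228 0.25718559] [6.55397442e-04 7.36422374e-01 6.76520373e-01 1.35737311e-03] [ 3.01495080e-01  2.86314281e-01  1.48779318e+00 -2.55461026e-05
  1.36447066e+00  3.86239947e-01]
```

The clamp is shut. Next I move above the attenuator knob, with the fingers closing tangentially, and look at the pins from near.

Request:
step_arm(
  increments=[
    {"dp":[-0.014,-0.228,0],"yaw":0.646,"grip":0.6},
    {"dp":[-0.014,-0.228,0],"yaw":0.646,"grip":0.6},
    {"dp":[-0.014,-0.228,0],"yaw":0.646,"grip":0.6},
    {"dp":[-0.014,-0.228,0],"yaw":0.646,"grip":0.6},
  ],
)

```text
clock: 8.75
position: [0.5206, 0.0544, 0.2549]
ee_rot: [0.001, 0.591, 0.807, 0.0]
contact_force: [0.8, 0.3, 0.3]
width: 0.0509
gripper_force: 0.0
```

Request:
step_arm(
  increments=[
    {"dp":[-0.014,-0.228,0],"yaw":0.646,"grip":0.6},
    {"dp":[-0.014,-0.228,0],"yaw":0.646,"grip":0.6},
    {"dp":[-0.014,-0.228,0],"yaw":0.646,"grip":0.6},
    {"dp":[-0.014,-0.228,0],"yaw":0.646,"grip":0.6},
    {"dp":[0,0,0],"yaw":0,"grip":0.6},
  ],
)

```text
clock: 9.38
position: [0.5096, -0.1296, 0.2546]
ee_rot: [0.001, 0.428, 0.904, -0.0]
contact_force: [-0.1, 0.6, -0.1]
width: 0.051
gripper_force: 0.0
```

Run:
```python
from h import *
s=manip.get_state();c=cams.get_calibration("wrist");im=cams.get_image("wrist");cv2.imwrite("pics/w3r.png",im);np.save("w3.npy",c,allow_pickle=True)
print(s["position"],s["ee_rot"],s["qpos"])
for X in([.5644,-.1926,.07],[.5103,-.127,.109],[.5103,-.127,.089]):print(proj(c,X))
cv2.imwrite("pics/w3.png",im)
```

```text
[ 0.50955817 -0.12955805  0.25464856] [ 5.98171626e-04  4.28056012e-01  9.03751910e-01 -4.21105307e-04] [-3.80767482e-01  2.02194996e-01  1.61052330e+00 -9.41918383e-04
  1.32773221e+00 -1.06665606e+00]
(np.float64(325.97739420091733), np.float64(256.566392640469))
(np.float64(326.1436542925873), np.float64(188.60780003490785))
(np.float64(325.96644970113573), np.float64(183.11248265691123))
```

View pics/w3.png

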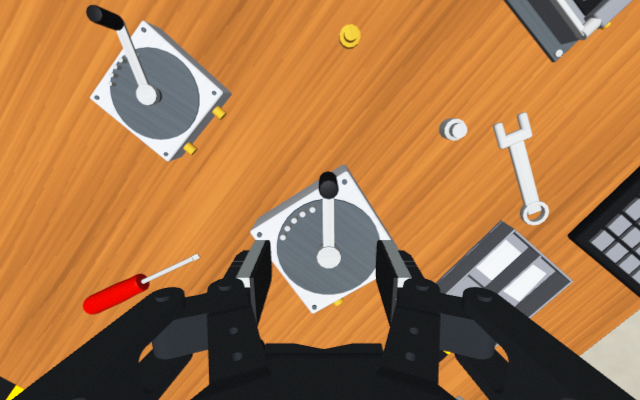

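The wrist view shows the hub at (328,257), the knob top at (328,188), and five pins along the arc from (312,210) to (282,238). I'll refine the pin angles.

Run:
```python
from h import *
c=np.load("w3.npy",allow_pickle=True).item();im=cv2.imread("pics/w3r.png")
g=im.min(2)
# hub, pins
m=(g>165).astype(np.uint8)
n,l,st,ce=cv2.connectedComponentsWithStats(m)
pts=[]
for i in range(1,n):
    if 4<=st[i,4]<=80 and 270<ce[i][0]<335 and 200<ce[i][1]<250: print(st[i,4],ce[i]);pts.append(ce[i])
P=np.array([onz(c,*p,.059)[:2] for p in pts])
hub=onz(c,328.5,257.5,.075)[:2]; kt=onz(c,328.5,188,.109)[:2]
print("hub",hub,"knobtop",kt)
# fit circle centre w/ fixed r=.053 from pins
from scipy.optimize import least_squares
f=least_squares(lambda q:np.hypot(*(P-q).T)-.053,hub);print("centre from pins",f.x,f.fun)
for C in(hub,f.x,np.array([.5644,-.1926])):
    k=kt-C;a0=np.arctan2(k[1],k[0]);a=np.arctan2(*(P-C).T[::-1])
    print(np.hypot(*k),np.round(np.hypot(*(P-C).T),4),a0,np.sort((a-a0)%6.2832),np.sort((a-2.2605)%6.2832))
```

```text
26 [312.  209.5]
24 [302.125 214.   ]
26 [293.65384615 220.34615385]
24 [286.875      228.16666667]
25 [282.4  237.04]
hub [ 0.56547702 -0.18981087] knobtop [ 0.51153627 -0.12528484]
centre from pins [ 0.56700107 -0.1918638 ] [ 3.54940537e-05 -2.48169403e-05 -5.48199753e-05  5.15432311e-05
 -3.72323351e-06]
0.08410239779448847 [0.0507 0.0509 0.0512 0.0518 0.0523] 2.26707884122661 [0.33867474 0.56830952 0.79621352 1.02299065 1.24487152] [0.34525358 0.57488836 0.80279236 1.02956949 1.25145036]
0.0866550726209302 [0.053  0.053  0.0529 0.0531 0.053 ] 2.2653780790431095 [0.32176311 0.54172882 0.76150217 0.98215818 1.20003619] [0.32664119 0.5466069  0.76638024 0.98703626 1.20491427]
0.08559149747015314 [0.0513 0.0508 0.0505 0.0504 0.0503] 2.2365198078609194 [0.31167889 0.54007459 0.76996326 1.00194567 1.23147239] [0.2876987  0.5160944  0.74598307 0.97796548 1.20749219]
```

The circle fit is clean, with 0.22 rad spacing. Pin 1 is at 0.32, pin 3 at 0.76 and pin 4 at 0.98, so the target is ≈0.87 rad. Now I descend and grip the knob.

Request:
step_arm(
  increments=[
    {"dp":[0.007,0.015,-0.19],"yaw":0,"grip":0.6},
    {"dp":[0,0,-0.19],"yaw":0,"grip":0.6},
    {"dp":[0,0,-0.19],"yaw":0,"grip":0.6},
    {"dp":[0,0,-0.19],"yaw":0,"grip":0.6},
    {"dp":[0,0,0],"yaw":0,"grip":0.6},
  ],
  squeeze=50,
)

```text
clock: 10.05
position: [0.5089, -0.1215, 0.1003]
ee_rot: [-0.003, 0.426, 0.905, 0.0]
contact_force: [0.5, -0.8, -0.0]
width: 0.0513
gripper_force: 0.0
```

Request:
step_arm(
  increments=[
    {"dp":[0,0,0],"yaw":0,"grip":0.4},
    {"dp":[0,0,0],"yaw":0,"grip":0.2},
    {"dp":[0,0,0],"yaw":0,"grip":0},
    {"dp":[0,0,0],"yaw":0,"grip":0},
    {"dp":[0,0,0],"yaw":0,"grip":0},
  ],
  squeeze=50,
)

```text
clock: 10.68
position: [0.5111, -0.1248, 0.1045]
ee_rot: [0.001, 0.426, 0.905, -0.001]
contact_force: [-3.7, -2.7, 6.9]
width: 0.0167
gripper_force: 48.9
```

Request:
step_arm(
  increments=[
    {"dp":[-0.0315,-0.0286,0],"yaw":0.667,"grip":0},
    {"dp":[0,0,0],"yaw":0,"grip":0},
    {"dp":[-0.0284,-0.0316,0],"yaw":0.667,"grip":0},
    {"dp":[0,0,0],"yaw":0,"grip":0},
  ],
)

```text
clock: 11.18
position: [0.5003, -0.1356, 0.1045]
ee_rot: [0.002, 0.335, 0.942, 0.001]
contact_force: [-0.4, 2.9, 7.1]
width: 0.0161
gripper_force: 49.1
```

Request:
step_arm(
  increments=[
    {"dp":[-0.0252,-0.0343,0],"yaw":0.667,"grip":0},
    {"dp":[0,0,0],"yaw":0,"grip":0},
    {"dp":[-0.0216,-0.0366,0],"yaw":0.667,"grip":0},
    {"dp":[0,0,0],"yaw":0,"grip":0},
  ],
)

```text
clock: 11.68
position: [0.4905, -0.15, 0.1045]
ee_rot: [0.001, 0.239, 0.971, 0.0]
contact_force: [-1.6, 2.5, 7.4]
width: 0.0164
gripper_force: 49.2
```

Request:
step_arm(
  increments=[
    {"dp":[-0.009,-0.0193,0],"yaw":0.333,"grip":0},
    {"dp":[0,0,0],"yaw":0,"grip":0},
  ],
)

```text
clock: 11.92
position: [0.4887, -0.1536, 0.1045]
ee_rot: [0.001, 0.214, 0.977, 0.0]
contact_force: [-2.3, 2.2, 8.6]
width: 0.0164
gripper_force: 49.2
```

Request:
step_arm(
  increments=[
    {"dp":[-0.009,-0.0193,0],"yaw":0.333,"grip":0},
    {"dp":[0,0,0],"yaw":0,"grip":0},
  ],
)

```text
clock: 12.18
position: [0.4873, -0.1568, 0.1045]
ee_rot: [0.002, 0.191, 0.982, 0.001]
contact_force: [-0.0, 5.0, 7.8]
width: 0.0162
gripper_force: 49.2
```

Request:
step_arm(
  increments=[
    {"dp":[-0.007,-0.0201,0],"yaw":0.333,"grip":0},
    {"dp":[0,0,0],"yaw":0,"grip":0},
  ],
)

```text
clock: 12.42
position: [0.4855, -0.1611, 0.1045]
ee_rot: [0.001, 0.166, 0.986, 0.001]
contact_force: [-2.5, 3.1, 7.6]
width: 0.0166
gripper_force: 49.3
```

Request:
step_arm(
  increments=[
    {"dp":[-0.007,-0.0201,0],"yaw":0.333,"grip":0},
    {"dp":[0,0,0],"yaw":0,"grip":0},
  ],
)

```text
clock: 12.68
position: [0.484, -0.1655, 0.1045]
ee_rot: [0.001, 0.141, 0.99, 0.0]
contact_force: [-1.9, 1.8, 8.5]
width: 0.0162
gripper_force: 49.3
```

Request:
step_arm(
  increments=[
    {"dp":[-0.005,-0.0207,0],"yaw":0.333,"grip":0},
    {"dp":[0,0,0],"yaw":0,"grip":0},
  ],
)

```text
clock: 12.92
position: [0.4827, -0.1701, 0.1045]
ee_rot: [0.001, 0.116, 0.993, -0.0]
contact_force: [-2.3, 1.6, 8.6]
width: 0.0165
gripper_force: 49.3
```

Request:
step_arm(
  increments=[
    {"dp":[-0.005,-0.0207,0],"yaw":0.333,"grip":0},
    {"dp":[0,0,0],"yaw":0,"grip":0},
  ],
)

```text
clock: 13.18
position: [0.482, -0.1733, 0.1045]
ee_rot: [0.001, 0.092, 0.996, 0.001]
contact_force: [-2.1, 3.9, 9.4]
width: 0.0161
gripper_force: 49.3
```

The force record matches: pin 2 rises at 0.47, falls by 0.58–0.63, then pin 3 rises at 0.67. I need about 0.20 rad more.

Request:
step_arm(
  increments=[
    {"dp":[-0.004,-0.0209,0],"yaw":0.333,"grip":0},
    {"dp":[0,0,0],"yaw":0,"grip":0},
  ],
)

```text
clock: 13.42
position: [0.4812, -0.1775, 0.1044]
ee_rot: [0.001, 0.067, 0.998, 0.001]
contact_force: [-1.5, 3.3, 9.1]
width: 0.0165
gripper_force: 49.3
```

Request:
step_arm(
  increments=[
    {"dp":[-0.003,-0.021,0],"yaw":0.333,"grip":0},
    {"dp":[0,0,0],"yaw":0,"grip":0},
  ],
)

```text
clock: 13.68
position: [0.4806, -0.182, 0.1045]
ee_rot: [0.001, 0.041, 0.999, 0.0]
contact_force: [-2.5, 2.4, 8.9]
width: 0.0165
gripper_force: 49.3
```

Request:
step_arm(
  increments=[
    {"dp":[-0.002,-0.0212,0],"yaw":0.333,"grip":0},
    {"dp":[0,0,0],"yaw":0,"grip":0},
  ],
)

```text
clock: 13.92
position: [0.4802, -0.1867, 0.1045]
ee_rot: [0.001, 0.016, 1.0, -0.0]
contact_force: [-3.1, 1.4, 8.8]
width: 0.0164
gripper_force: 49.2
```

Request:
step_arm(
  increments=[
    {"dp":[-0.001,-0.0106,0],"yaw":0.167,"grip":0},
    {"dp":[0,0,0],"yaw":0,"grip":0},
    {"dp":[0,0,0],"yaw":0,"grip":0},
  ],
)

```text
clock: 14.3
position: [0.4801, -0.1891, 0.1045]
ee_rot: [0.001, 0.004, 1.0, -0.001]
contact_force: [-3.0, 0.4, 8.2]
width: 0.0166
gripper_force: 49.2
```

Lever angle ≈0.86 with the force at its minimum, so it is on click 3. One picture to confirm.

Run:
```python
from h import *
w=cams.get_image("wrist");t=cams.get_image("top")
s=manip.get_state();print(s["position"],s["contact_force"],s["gripper_force"])
cv2.imwrite("pics/f.png",np.hstack([w[100:400,140:540],cv2.resize(t[100:190,220:340],(400,300),interpolation=cv2.INTER_CUBIC)]))
```

```text
[ 0.48007506 -0.18907091  0.10450627] [-2.1064976   0.40320642  7.55462445] 49.15419280529022
```

View pics/f.png

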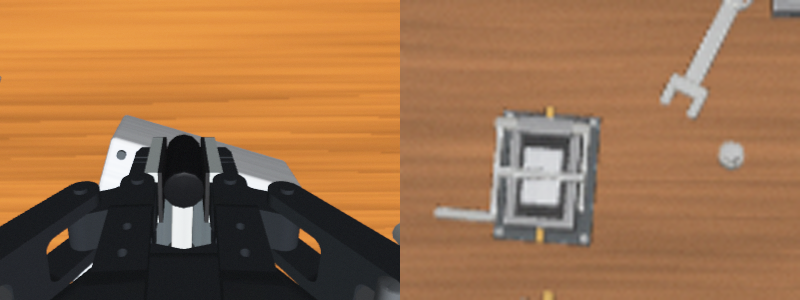

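The left half shows the knob held between the pads at (183,180), with the lever arm below it. The right half shows the clamp lever shut, with its bar at (465,214), and the wrench and terminator in place. Handing in.

```bash
python3 -c "
from rig import ticket
print(ticket.sign_off())"
```

```text
the job is handed in; nothing more can be done
None
```

I swung the clamp fully shut and let go of it, and the attenuator lever is held on the third click, at about 0.86 rad by my estimate; the job was handed in at about 14 s.

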